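# Dock the laser level and release its transport lock

## Robot

A 6-joint arm with a two-finger parallel gripper is mounted at the origin on a cart in front of the work surface, level with it; the furniture and walls round the work are solid. World frame = base frame: x ahead of the robot, y to its left, z up, the work surface at z = 0. Lengths are in m, angles in rad, forces in N, time in s.
With the tool pointing down it reaches from about 0.35 to 1 m from the base axis. Payload 7.1 kg.
Tool frame: the origin (TCP) lies between the finger pads; the fingertips stand 22 mm ahead of it and the grasp point (between the pads) lies 3 mm ahead of it; z points along the fingers, y is the line along which they close (so a half turn about z gives the same grasp; the last joint's range is limited). The gripper opens to 85 mm and grips with 20 to 120 N. Pads are 22 mm wide; open, the fingers measure 114 mm over their backs; the gripper's body (76 mm by 85 mm) begins 54 mm behind the grasp point. The pads swing forward as they close: fully open they stand 13 mm farther back than shut.
Start: joints at [-1.148, 0.423, 1.63, -0, 1.089, -0.019], TCP at [0.267, -0.565, 0.253] pointing down, gripper open.
Joint ranges: [-3, 3], [-0.9, 2.11], [0.09, 2.58], [-1.31, 4.45], [0.11, 2.69], [-2.54, 2.54]. Speed limits (rad/s): [2.39, 2.39, 3.01, 3.14, 3.14, 3.14].

## Interface

Orientations are given as a rotation vector (axis times angle).
In Python, from rig import manip gives the robot as it stands. The module is installed in compiled form; this text tells all that it offers. Calls block until the motion is done:
- manip.move_to(position, orientation): joint-space move of the TCP to a pose.
- manip.servo_line(position, orientation=None, rate=0.15): straight line of the TCP; orientation=None keeps the orientation; rate is the mean speed in m/s.
- manip.set_joints(angles): joint-space move.
- manip.command_gripper(opening, f_grip=None): finger opening in m; f_grip is the grip in N (None keeps the last); returns when the fingers have stopped.
- manip.hold(seconds).
- manip.solve_ik(position, orientation): joint angles nearest the present ones, or None.
- manip.camera(name): name is "side" or "top" or "wrist"; returns a dict with "image" (400x640x3 uint8, red, green, blue), "fx", "fy", "cx", "cy" (pixels), "cam_to_world" (4x4, takes a point from camera to world coordinates); the wrist camera has in their place "mount" (4x4, takes a point from camera to tool coordinates, whose origin is the TCP and whose axes are the flange's). Camera axes: x right, y down, z forward; pixel columns grow to the right and rows downward; lengths in m; the calibration is good to about 2 mm. A picture is of the moment at which its call begins: read the wrist's pose just before it. There is no depth.
A pose or a line that the arm cannot do raises manip.IKError and nothing moves.
- manip.sign_off(): hands the job in; it is judged then, once.
Readings, each from a call of its own:
- manip.get_time(): time.
- manip.get_joint_positions(): joint angles.
- manip.get_joint_vel(): joint speeds.
- manip.get_tau(): joint torques, N m.
- manip.get_position(): TCP position.
- manip.get_ee_rot(): TCP orientation.
- manip.get_contact_force(): force on the tool from outside, world axes, zero at the start.
- manip.get_torque(): the same for the moment, N m.
- manip.get_width(): finger opening in m.
- manip.get_grip_force(): force on a finger pad.
Only numpy, scipy, OpenCV 4.12 (cv2) and the standard library are available. Lean on these libraries where they do the work, as an engineer would, in place of code of your own. Each camera call takes 0.05 s, during which the arm holds its last target. There are 200 camera calls.

## Task

Carry the laser level, by its body and not by its knob, to the metal cradle, set it down in there without dropping it, lens through the slotted end wall, and let go of it with its transport lock still closed. Then pinch both tabs of the lock knob, turn it clockwise until it meets its stop, and let go so that both tabs spring out in the open notch. Leave the things lying around where they are.

Things in the scene. Friction and masses are not known exactly. Their poses are not given: they have to be found in the camera images.
- laser: Loose grey laser level, about 0.4 kg: block 100 (x) x 54 (y) x 40 (z) mm, a round black lens barrel (18 mm across, 12 mm long, axis 20 mm up) in its front (+x) end, the lock knob on top. Origin: centre of its underside; x ahead through the lens, z up. Black ribs on both long sides of the rear half mark where to hold it, 54 mm across.
- laser_grip (a point): Point inside the laser level midway between the ribbed flanks: 24 mm behind the middle of the block, 26 mm above its underside. Same axes as the laser: hold across y (54 mm). The knob starts 20 mm ahead of this point.
- laser_lens (a point): Front face of the lens barrel, 62 mm ahead of the laser's origin and 20 mm above its underside.
- cradle: Fixed aluminium cradle. Origin: centre of the underside of its 132x82x4 mm floor plate; x points to the slotted end. Walls up to 22 mm, flared lips to 28, round a bay 105 (x) x 59 (y) mm centred on the origin (2.5 mm play each side of the laser). +x wall: 26 mm wide slot, open above; -x wall closed. Sides open from x = -46 to +2 mm, room for fingers on the ribs.
- cradle_seat (a point): Centre of the cradle's floor, 4 mm above the desk: the laser's origin must come here, with the laser's x along the cradle's x.
- lock_knob (a joint): Turn of the knob in rad, clockwise from above, 0 closed (as found). Black knob 34 mm across on an upright axis 20 mm ahead of the laser's middle, 42 to 65 mm above its underside. Blocked until both tabs are pinched; then light (0.03 N m). The open notch lies between 0.95 and 1.35 rad, it varies; there the pinched knob meets a hard stop. Let go short of it, the tabs stay in, not open.
- knob_grip (a point): On the knob's axis at mid height of the tabs, 55 mm above the laser's underside. Its x axis turns with the knob and points to the front tab (along the laser's x when closed): pinch along it. 48 mm over both tabs when out, 37 pinched. Tabs reach from 45 to 64 mm above the underside, over a flat collar at 42 mm. A white ridge on the knob points to its +y.
- tab_front (a joint): Travel in m of the spring tab on the knob's front side: 0 sprung out, 0.0055 pressed home (about 9 N); its tooth is free of the notch from 0.004 on. Grey ridged tab, 16 mm wide, 19 mm tall, face 24 mm from the knob's axis when out.
- tab_rear (a joint): The same for the opposite tab on the knob's rear side.
- usb_stick: Loose black memory stick, 18x56x9 mm, a bystander. Origin: centre of underside.
- eraser: Loose eraser, 22x47x12 mm, a bystander.
- battery_box: Loose block battery, 26x50x17 mm, a bystander.
- side_cutters: Loose side cutters, 46x116x12 mm, a bystander.
- masking_tape: Loose roll of masking tape lying flat, 104 mm across, 25 mm high, a bystander.

How it is judged:
On the way, in this order (a step that is already met when the one before it is completed fails the run):
1. the laser level sits in the cradle, let go of, with its lock still closed (horizontal distance between laser and cradle_seat below 0.006 m and distance between laser and cradle_seat below 0.008 m and x of laser_lens in the frame of cradle above 0.04 m and angle between laser's own z axis and vertical below 0.06 rad and value of joint lock_knob below 0.2 rad and contact force between the fingers and laser below 0.2 N), for 0.2 s.
2. both tabs are pinched in and the knob is turned away from closed (value of joint each of tab_front, tab_rear above 0.003 m and value of joint lock_knob above 0.3 rad), for 0.05 s.
At the end, for the whole second after the job is handed in: The laser level is at rest upright (0.06 rad) in the cradle, origin within 6 mm of the seat sideways and 8 mm in all, lens at the slotted end; the knob is over 0.85 rad clockwise of closed, both tabs sprung out within 2 mm (horizontal distance between laser and cradle_seat below 0.006 m and distance between laser and cradle_seat below 0.008 m and x of laser_lens in the frame of cradle above 0.04 m and angle between laser's own z axis and vertical below 0.06 rad and value of joint lock_knob above 0.85 rad and value of joint each of tab_front, tab_rear below 0.002 m and linear speed of laser below 0.02 m/s); the robot touches nothing.
It fails at once if the laser level is dropped: it is in the air, more than 30 mm up, with no finger on it (height (world z) of laser above 0.03 m and contact force between the fingers and laser below 0.05 N).
It fails at once if the laser level is carried by its knob (height (world z) of laser above 0.03 m and contact force between the fingers and lock_knob above 3 N).
It fails at once if the lock is opened away from the cradle (distance between laser and cradle_seat above 0.015 m and value of joint lock_knob above 0.3 rad).
It fails at once if a bystander is pushed more than 30 mm (distance of any of usb_stick, eraser, battery_box, side_cutters, masking_tape from where it was at the start of the episode above 0.03 m).
It also fails if it takes over 61 s, if anything falls off the work surface, if the arm or the gripper's body presses on something with over 40 N, if the wrist force passes 120 N, or if a joint passes its speed limit or range.

## Working session

There is one attempt and no reset: what is moved stays moved. The work goes in short steps, each a Python script; the robot and the scene stay as the last script left them, time stands still between calls to the robot, and variables do not carry over. Pictures are saved under pics/ and viewed, at most 10 in all, crops included, and the job is handed in when it is done.

```bash
mkdir -p pics; python3 - <<'E'
from rig import manip
import cv2,numpy as np
for n in ("top","side"):
    c=manip.camera(n); cv2.imwrite(f"pics/{n}0.png",c["image"][:,:,::-1]); print(n,c["fx"],c["fy"],c["cx"],c["cy"],np.round(c["cam_to_world"],4).tolist())
print(np.round(manip.camera("wrist")["mount"],4).tolist(),manip.get_ee_rot(),manip.get_time())
E
```

```text
top 457.03982599597015 457.03982599597015 320.2640112717313 203.0469033395618 [[0.0243, -0.9964, 0.0811, 0.4779], [-0.999, -0.0213, 0.0383, 0.2141], [-0.0364, -0.0819, -0.996, 0.9086], [0.0, 0.0, 0.0, 1.0]]
side 377.2837580325695 377.2837580325695 311.8130722614126 200.5301976085292 [[-0.8669, -0.323, 0.3798, 0.2243], [-0.4982, 0.5337, -0.6833, 0.8197], [0.018, -0.7815, -0.6236, 0.5956], [0.0, 0.0, 0.0, 1.0]]
[[-0.0004, -0.9621, -0.2728, 0.0688], [1.0, -0.0007, 0.001, -0.0008], [-0.0012, -0.2728, 0.9621, -0.1209], [0.0, 0.0, 0.0, 1.0]] [-3.06408236e+00 -6.88070371e-01  3.81193859e-04] 0.15
```

View pics/top0.png

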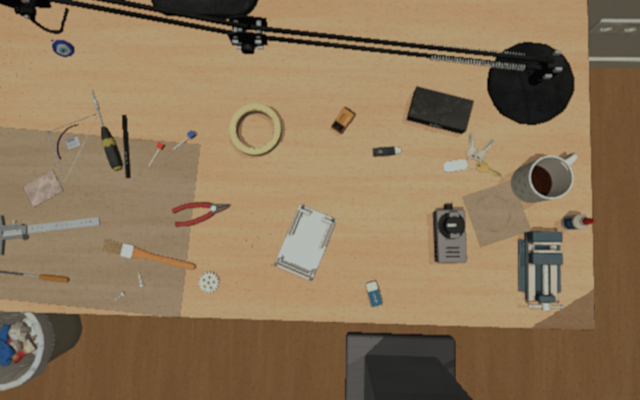

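View pics/side0.png

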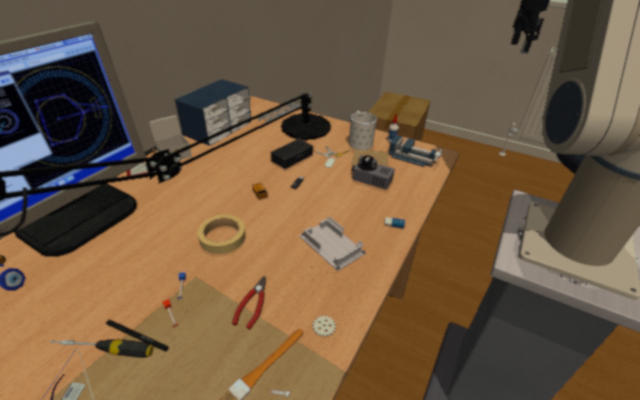

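The top view shows the laser at about (450,235) with its lens up (+x world), and the cradle at about (306,242). The mug (545,180) and vise (542,265) stand near the laser. I'll zoom in on both.

```bash
cat > h.py <<'E'
from rig import manip
import cv2,numpy as np
from scipy.spatial.transform import Rotation as R
def cast(c,uv,z,T=None):
    T=c["cam_to_world"] if T is None else T
    uv=np.atleast_2d(np.asarray(uv,float))
    d=np.c_[(uv[:,0]-c["cx"])/c["fx"],(uv[:,1]-c["cy"])/c["fy"],np.ones(len(uv))]@T[:3,:3].T
    return (T[:3,3]+d*((z-T[2,3])/d[:,2:]))[:,:2]
def wrist():
    T=np.eye(4);T[:3,:3]=R.from_rotvec(manip.get_ee_rot()).as_matrix();T[:3,3]=manip.get_position()
    c=manip.camera("wrist"); return c,T@c["mount"]
def down(a):  # tool z down, tool y (closing) at world angle a
    y=np.array([np.cos(a),np.sin(a),0]);z=np.array([0,0,-1.]);x=np.cross(y,z)
    return R.from_matrix(np.c_[x,y,z]).as_rotvec()
E
python3 - <<'E'
from h import *
c=manip.camera("top");im=c["image"][:,:,::-1]
a=cv2.resize(im[200:270,410:490],None,fx=5,fy=5,interpolation=cv2.INTER_CUBIC)
b=cv2.resize(im[200:270,266:346],None,fx=5,fy=5,interpolation=cv2.INTER_CUBIC)
cv2.imwrite("pics/z.png",np.hstack([a,b]))
print(cast(c,[(450,238),(452,224)],0.04),cast(c,[(306,242),(320,212),(290,272)],0.0))
print(R.from_rotvec(manip.get_ee_rot()).as_matrix())
E
```

```text
[[ 0.48801343  0.00230596]
 [ 0.51437024 -0.00138596]] [[0.47373956 0.27547163]
 [0.5339693  0.24913185]
 [0.41391406 0.30555073]]
[[ 9.03987741e-01  4.27558198e-01 -3.88560696e-04]
 [ 4.27558374e-01 -9.03987336e-01  8.55865943e-04]
 [ 1.46785516e-05 -9.39824700e-04 -9.99999558e-01]]
```

View pics/z.png

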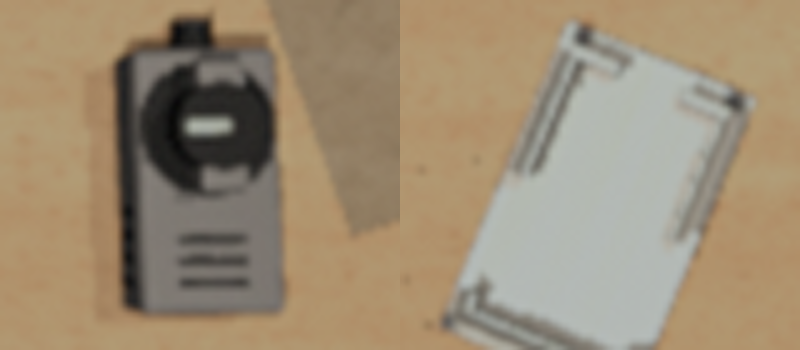

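The laser's lens and the cradle's slotted end both face roughly +x, with the cradle turned about -24°. Next I'll take wrist close-ups of both.

```bash
python3 - <<'E'
from h import *
for n,p,a in (("laser",(0.49,0.0,0.24),np.pi/2),("cradle",(0.474,0.275,0.24),np.deg2rad(66))):
    manip.move_to(p,down(a)); manip.hold(0.3)
    c,T=wrist(); np.savez(f"{n}.npz",T=T,im=c["image"],k=[c["fx"],c["fy"],c["cx"],c["cy"]])
    cv2.imwrite(f"pics/w_{n}.png",c["image"][:,:,::-1])
    print(manip.get_position(),manip.get_joint_positions(),manip.get_time())
E
```

```text
[ 4.90010456e-01 -2.55120144e-04  2.39958176e-01] [-2.48050125e-02  2.43131681e-01  1.93391623e+00 -6.85833541e-06
  9.64629049e-01 -1.59504366e+00] 2.725
[0.474299   0.274334   0.24005921] [ 5.02689562e-01  3.27290247e-01  1.81250990e+00 -5.78702739e-05
  1.00169577e+00 -6.48131935e-01] 4.1417
```

View pics/w_laser.png

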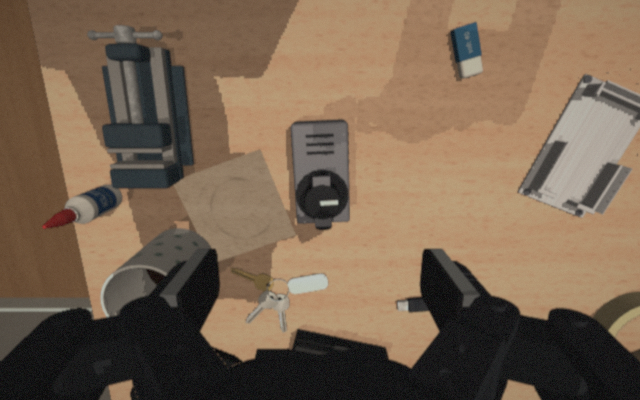

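View pics/w_cradle.png

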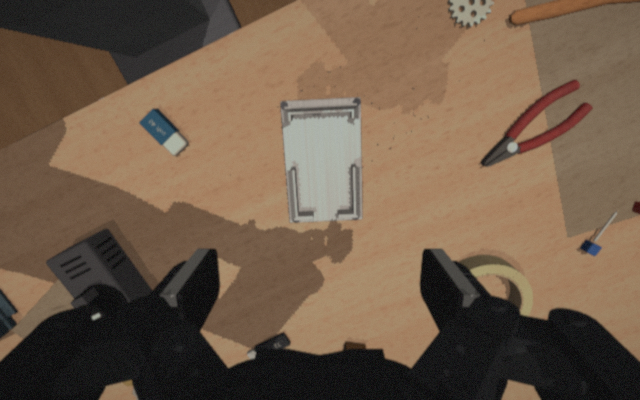

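The wrist views show the laser at (322,172) with lens down in the image at (323,226), and the cradle at (322,160) with its slotted end down at row 218. I'll measure both with masks and check the overlay.

```bash
cat > meas.py <<'E'
from h import *
import sys
class D(dict): pass
def load(n):
    d=np.load(n+".npz");return d["im"],dict(zip(("fx","fy","cx","cy"),d["k"])),d["T"]
def rectify(n,cen,z,half=0.09,s=4000):   # orthophoto of the plane z: 0.25mm/px, rows = -x world, cols = -y
    im,c,T=load(n); N=int(2*half*s)
    g=np.array([[cen[0]+half,cen[1]+half],[cen[0]+half,cen[1]-half],[cen[0]-half,cen[1]-half],[cen[0]-half,cen[1]+half]])
    P=np.c_[g,[z]*4]; q=(P-T[:3,3])@T[:3,:3]
    uv=np.c_[c["fx"]*q[:,0]/q[:,2]+c["cx"],c["fy"]*q[:,1]/q[:,2]+c["cy"]].astype(np.float32)
    H=cv2.getPerspectiveTransform(uv,np.float32([[0,0],[N,0],[N,N],[0,N]]))
    return cv2.warpPerspective(im,H,(N,N),flags=cv2.INTER_CUBIC),lambda p:np.c_[cen[0]+half-np.atleast_2d(p)[:,1]/s,cen[1]+half-np.atleast_2d(p)[:,0]/s]
E
python3 - <<'E'
from meas import *
out=[]
for n,cen,z in (("laser",(0.49,0.0),0.04),("cradle",(0.474,0.275),0.004)):
    im,f=rectify(n,cen,z); hsv=cv2.cvtColor(im,cv2.COLOR_RGB2HSV)
    m=((hsv[:,:,1]<70)).astype(np.uint8)*255
    m=cv2.morphologyEx(m,cv2.MORPH_OPEN,np.ones((15,15)));m=cv2.morphologyEx(m,cv2.MORPH_CLOSE,np.ones((25,25)))
    if n=="laser": m=cv2.morphologyEx(m,cv2.MORPH_OPEN,np.ones((85,85)))
    N=len(m); cs=[k for k in cv2.findContours(m,0,1)[0] if cv2.contourArea(k)>30000]
    k=min(cs,key=lambda k:np.hypot(*(k.reshape(-1,2).mean(0)-N/2)))
    r=cv2.minAreaRect(k); b=cv2.boxPoints(r); w=f(b)
    print(n,f([r[0]]),np.array(r[1])/4,np.round(w,4).tolist(),"edge angles",[round(float(np.degrees(np.arctan2(*(w[(i+1)%4]-w[i])[::-1]))),2) for i in range(4)])
    o=im[:,:,::-1].copy();cv2.polylines(o,[b.astype(int)],True,(0,0,255),1);cv2.drawContours(o,[k],-1,(0,255,0),1);out.append(o[160:560,170:550])
cv2.imwrite("pics/ov.png",np.hstack(out))
E
```

```text
laser [[0.49132858 0.00112645]] [101.08744049  53.37013626] [[0.5407999753952026, 0.02979999966919422], [0.542900025844574, -0.023499999195337296], [0.44190001487731934, -0.027499999850988388], [0.4397999942302704, 0.025800000876188278]] edge angles [-87.72, -177.72, 92.28, 2.28]
cradle [[0.47341621 0.27871313]] [ 82.53419495 132.73300171] [[0.42649999260902405, 0.34119999408721924], [0.5501999855041504, 0.2930999994277954], [0.5202999711036682, 0.21619999408721924], [0.39660000801086426, 0.26429998874664307]] edge angles [-21.25, -111.25, 158.75, 68.75]
```

View pics/ov.png

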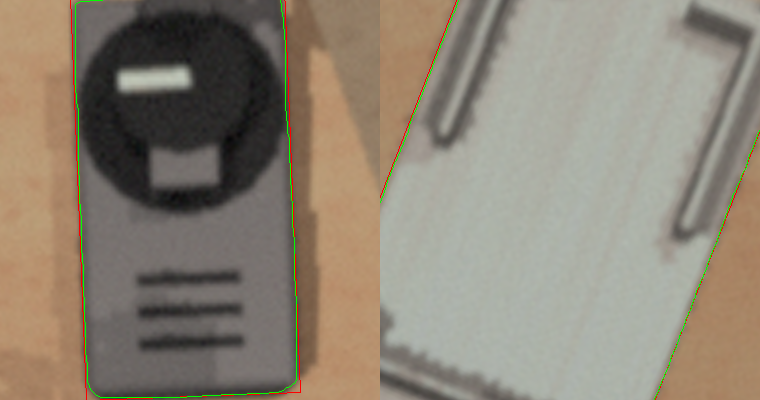

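Both rectangles fit well: 101x53 mm for the laser and 132.7x82.5 mm for the cradle. A second cradle view with the tool turned by half will cancel the camera bias.

```bash
python3 - <<'E'
from meas import *
h=np.deg2rad(-21.25)
out=[]
for n,a in (("c1",np.pi/2+h),("c2",-np.pi/2+h)):
    manip.move_to((0.4734,0.2787,0.24),down(a)); manip.hold(0.3)
    c,T=wrist(); np.savez(f"{n}.npz",T=T,im=c["image"],k=[c["fx"],c["fy"],c["cx"],c["cy"]])
    im,f=rectify(n,(0.474,0.278),0.004); hsv=cv2.cvtColor(im,cv2.COLOR_RGB2HSV)
    m=((hsv[:,:,1]<70)).astype(np.uint8)*255
    m=cv2.morphologyEx(m,cv2.MORPH_OPEN,np.ones((15,15)));m=cv2.morphologyEx(m,cv2.MORPH_CLOSE,np.ones((25,25)))
    k=min([k for k in cv2.findContours(m,0,1)[0] if cv2.contourArea(k)>30000],key=lambda k:np.hypot(*(k.reshape(-1,2).mean(0)-len(m)/2)))
    r=cv2.minAreaRect(k);w=f(cv2.boxPoints(r)); Rt=R.from_rotvec(down(a)).as_matrix()
    print(f([r[0]]),np.array(r[1])/4,[round(float(np.degrees(np.arctan2(*(w[(i+1)%4]-w[i])[::-1]))),2) for i in range(4)],manip.get_time(),manip.get_position())
    out.append((f([r[0]])[0],Rt))
m=(out[0][0]+out[1][0])/2
print("cen",m,"bias in tool",out[0][1][:2,:2].T@(out[0][0]-m))
E
```

```text
[[0.4734618  0.27872319]] [ 82.50829315 132.73300171] [-21.25, -111.25, 158.75, 68.75] 4.7417 [0.47340274 0.27865376 0.23998802]
[[0.47186947 0.27936086]] [ 82.52632141 136.34608459] [-21.37, -111.37, 158.63, 68.63] 7.7417 [0.47338505 0.27869254 0.23997661]
cen [0.47266563 0.27904203] bias in tool [-8.57590851e-04 -8.59720899e-06]
```

The cradle is confirmed at (0.4734, 0.2787), -21.3°. The second view's length was off by 3.6 mm, which explains its shift along x. Now I'll grasp the laser.

```bash
python3 - <<'E'
from meas import *
h=np.deg2rad(2.28); g=np.array([0.4913,0.0011])-0.024*np.array([np.cos(h),np.sin(h)])
o=down(np.pi/2+h)
manip.command_gripper(0.085,60)
manip.move_to((*g,0.14),o); manip.servo_line((*g,0.031),o,rate=0.08)
print(manip.get_position(),manip.get_contact_force())
manip.command_gripper(0.045,60); manip.hold(0.2)
print("w",manip.get_width(),manip.get_grip_force(),manip.get_position())
manip.servo_line((*g,0.13),o,rate=0.06)
print("w",manip.get_width(),manip.get_grip_force(),manip.get_contact_force(),manip.get_torque())
hc=np.deg2rad(-21.27); t=np.array([0.4734,0.2787])-0.024*np.array([np.cos(hc),np.sin(hc)])
manip.move_to((*t,0.13),down(np.pi/2+hc)); manip.hold(0.2)
print("w",manip.get_width(),manip.get_position(),manip.get_time())
c,T=wrist(); np.savez("hand.npz",T=T,im=c["image"],k=[c["fx"],c["fy"],c["cx"],c["cy"]])
s=manip.camera("side")["image"][180:310,260:410]
cv2.imwrite("pics/hand.png",np.hstack([cv2.resize(c["image"],(480,300)),cv2.resize(s,(320,300))])[:,:,::-1])
E
```

```text
[4.67656945e-01 1.44282676e-04 3.14168760e-02] [ 0.05849653 -0.46994557 -0.59406998]
w 0.05291712312106189 63.44206094741821 [4.67530439e-01 7.12192981e-05 3.15518660e-02]
w 0.052875987955738384 63.813557624816895 [ 0.71453053  1.19534238 -5.75053444] [-0.0205009   0.17487664 -0.00318837]
w 0.052825539529389606 [0.45142296 0.28628823 0.12999287] 16.5833
```

View pics/hand.png

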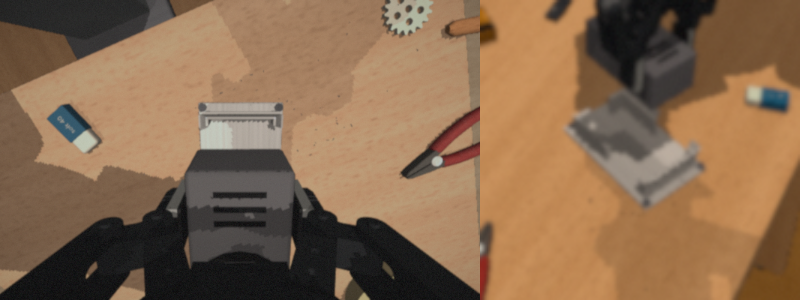

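The laser is held level and centred over the cradle; its rear top edge is near full-image row 229 and its rear bottom edge near row 200. I'll check the in-hand offset numerically.

```bash
python3 - <<'E'
from meas import *
im,c,T=load("hand")
g=cv2.GaussianBlur(cv2.cvtColor(im,cv2.COLOR_RGB2GRAY),(3,3),0).astype(float)
p=g[:, 285:365:1]; prof=np.median(p,axis=1)
print([(r,int(prof[r])) for r in range(185,250)])
row=np.median(g[235:250],axis=0);print([(u,int(row[u])) for u in list(range(238,262))+list(range(380,402))])
print(manip.get_position(),R.from_rotvec(manip.get_ee_rot()).as_matrix().round(4).tolist())
P=manip.get_position();Rt=R.from_rotvec(manip.get_ee_rot()).as_matrix()
for z,rr in ((P[2]+.009,(224,227,230,233)),(P[2]-.031,(197,200,203))):
    for r in rr:
        q=cast(c,[(325,r)],z,T)[0]; print(r,(Rt.T@np.r_[q-P[:2],0])[:2].round(4))
E
```

```text
[(185, 171), (186, 171), (187, 171), (188, 170), (189, 170), (190, 171), (191, 170), (192, 170), (193, 170), (194, 170), (195, 170), (196, 168), (197, 158), (198, 132), (199, 97), (200, 68), (201, 57), (202, 55), (203, 55), (204, 55), (205, 55), (206, 56), (207, 56), (208, 56), (209, 56), (210, 56), (211, 56), (212, 57), (213, 57), (214, 57), (215, 57), (216, 57), (217, 57), (218, 57), (219, 57), (220, 57), (221, 57), (222, 57), (223, 57), (224, 58), (225, 59), (226, 63), (227, 69), (228, 76), (229, 82), (230, 87), (231, 90), (232, 92), (233, 93), (234, 94), (235, 94), (236, 95), (237, 95), (238, 95), (239, 95), (240, 95), (241, 95), (242, 95), (243, 95), (244, 95), (245, 95), (246, 95), (247, 95), (248, 95), (249, 95)]
[(238, 104), (239, 101), (240, 97), (241, 91), (242, 86), (243, 85), (244, 83), (245, 78), (246, 74), (247, 74), (248, 78), (249, 83), (250, 87), (251, 91), (252, 93), (253, 95), (254, 95), (255, 95), (256, 95), (257, 95), (258, 95), (259, 95), (260, 95), (261, 96), (380, 95), (381, 95), (382, 95), (383, 95), (384, 95), (385, 95), (386, 94), (387, 93), (388, 91), (389, 89), (390, 86), (391, 81), (392, 78), (393, 79), (394, 83), (395, 84), (396, 87), (397, 98), (398, 117), (399, 138), (400, 153), (401, 155)]
[0.45138767 0.2865543  0.13002107] [[-0.9314, 0.3641, -0.0001], [0.3641, 0.9314, -0.0001], [0.0, -0.0001, -1.0]]
224 [0.0272 0.0019]
227 [0.0261 0.0019]
230 [0.0249 0.0019]
233 [0.0238 0.0019]
197 [0.0253 0.0025]
200 [0.0238 0.0025]
203 [0.0223 0.0025]
```

```bash
cat > place.py <<'E'
from h import *
hc=np.deg2rad(-21.27); ax=np.array([np.cos(hc),np.sin(hc)]); CR=np.array([0.4734,0.2787])
t=CR-0.024*ax; o=down(np.pi/2+hc)
E
python3 - <<'E'
from place import *
off=np.zeros(2)
def go(z,rate):
    manip.servo_line((*(t+off),z),o,rate=rate)
go(0.075,0.08); manip.hold(0.4)
for _ in range(2):
    off+=t-manip.get_position()[:2]; go(0.075,0.05); manip.hold(0.3)
print(t,off,manip.get_position()-np.r_[t,0])
f0=manip.get_contact_force()
for z in (0.065,0.058,0.052,0.047,0.043,0.040,0.038,0.0365,0.0355,0.0348):
    go(z,0.03); p=manip.get_position(); f=manip.get_contact_force()-f0
    print(z,(p-np.r_[t,0]).round(4),f.round(1),round(manip.get_width(),4))
    if np.linalg.norm(f)>12: break
print(manip.get_time())
E
```

```text
[0.45103485 0.28740632] [2.91305494e-05 3.33068954e-05] [3.90271028e-05 4.07817092e-05 7.50054844e-02]
0.065 [-0.0001 -0.      0.0647] [-0.   2.2  1.1] 0.0533
0.058 [-0.0002 -0.0001  0.0577] [-0.7  0.8 -0.3] 0.0529
0.052 [-0.0001 -0.0001  0.0517] [-0.6  1.3  0.3] 0.0533
0.047 [-0.0001 -0.0001  0.0468] [-0.7  1.  -0.1] 0.0529
0.043 [-0.0001 -0.0001  0.0428] [0.9 0.8 1. ] 0.0532
0.04 [-0.0001 -0.0001  0.0398] [-0.2  1.6  0.4] 0.0529
0.038 [-0.     -0.      0.0379] [-0.7  1.6  1.5] 0.053
0.0365 [-0.      0.      0.0364] [0.2 1.7 1.1] 0.0532
0.0355 [0.0002 0.0001 0.0356] [0.  0.8 2.6] 0.0532
0.0348 [0.0001 0.0001 0.0356] [-3.5 -0.3 12.1] 0.0531
22.0917
```

Seated with no wall contact. Release, rise and check.

```bash
python3 - <<'E'
from place import *
from meas import rectify
manip.command_gripper(0.085); manip.hold(0.3)
manip.servo_line((*t,0.15),o,rate=0.12)
manip.move_to((*CR,0.24),o); manip.hold(0.3)
c,T=wrist(); np.savez("seat.npz",T=T,im=c["image"],k=[c["fx"],c["fy"],c["cx"],c["cy"]])
im,f=rectify("seat",CR,0.044)
v=cv2.cvtColor(im,cv2.COLOR_RGB2HSV)
s=manip.camera("side")["image"][190:290,270:400]
cv2.imwrite("pics/seat.png",np.hstack([im[60:660,150:600],cv2.resize(s,(340,600)) if 0 else cv2.copyMakeBorder(cv2.resize(s,(350,269)),0,331,0,0,0)])[:,:,::-1])
# white ridge centre at 67 mm height
im2,f2=rectify("seat",CR,0.069); h2=cv2.cvtColor(im2,cv2.COLOR_RGB2HSV)
print(manip.get_time())
E
```

```text
24.7833
```

View pics/seat.png

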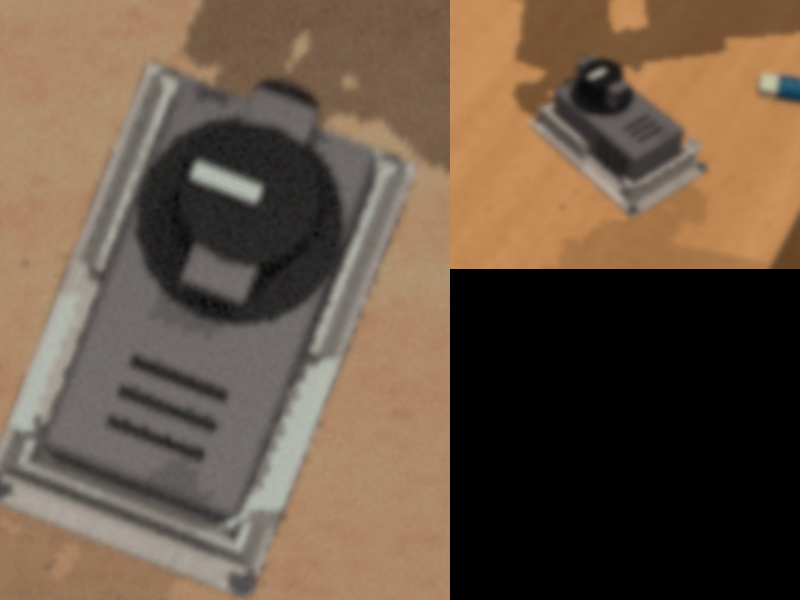

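The laser is seated, lens through the slot at (285,100) in the crop, lock still closed (white ridge pointing to +y). Now the knob: align along the laser's x and pinch.

```bash
python3 - <<'E'
from place import *
k=CR+0.020*ax; ok=down(hc+np.pi)
manip.move_to((*k,0.15),ok); manip.hold(0.2)
print(manip.get_joint_positions().round(3),manip.get_position()-np.r_[k,0])
f0=manip.get_contact_force()
manip.servo_line((*k,0.076),ok,rate=0.06); manip.hold(0.2)
print("down",manip.get_position()-np.r_[k,0],(manip.get_contact_force()-f0).round(2))
manip.command_gripper(0.053,25); print(manip.get_width(),(manip.get_contact_force()-f0).round(2))
manip.command_gripper(0.030,25); manip.hold(0.2)
print("pinch",manip.get_width(),manip.get_grip_force(),(manip.get_contact_force()-f0).round(2),manip.get_torque().round(3),manip.get_time())
s=manip.camera("side")["image"][170:290,250:400]
cv2.imwrite("pics/pinch.png",cv2.resize(s,None,fx=4,fy=4)[:,:,::-1])
E
```

```text
[ 0.483  0.473  1.839 -0.     0.829 -2.287] [7.17643004e-05 8.91898171e-05 1.50241413e-01]
down [1.72795332e-04 8.11903155e-05 7.63309096e-02] [ 0.92  0.38 -0.  ]
0.052790879641492094 [ 0.49  1.45 -1.21]
pinch 0.03615601148790489 24.36494618654251 [ 1.43 -2.7   7.54] [-0.636 -0.245 -0.014] 28.9167
```

View pics/pinch.png

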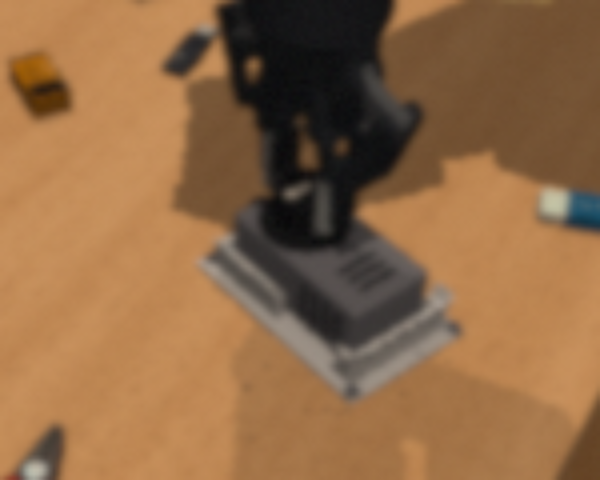

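The fingers straddle the knob and the width of 36 mm means both tabs are home. Now turning clockwise in steps, watching the moment.

```bash
python3 - <<'E'
from place import *
q=np.array(manip.get_joint_positions()); q0=q[5]; m0=manip.get_torque()[2]; d=0; prev=0
while d<1.6:
    d+=0.06 if d>0.75 else 0.15
    q[5]=q0+d; manip.set_joints(q); manip.hold(0.05)
    m=manip.get_torque()[2]-m0; a=manip.get_joint_positions()[5]-q0
    print(round(d,2),round(a,3),round(m,3),round(manip.get_width(),4),np.round(manip.get_contact_force(),1))
    if abs(m)>0.25: break
print(manip.get_time(),manip.get_position())
E
```

```text
0.15 0.146 -0.092 0.0357 [ 0.9 -2.9  3.2]
0.3 0.295 -0.072 0.0359 [ 1.  -4.   3.8]
0.45 0.444 -0.02 0.0359 [ 1.2 -5.2  5.3]
0.6 0.595 -0.091 0.0357 [ 1.3 -4.9  5.3]
0.75 0.745 -0.029 0.0358 [ 1.4 -5.5  5.3]
0.9 0.895 -0.091 0.0361 [ 0.8 -5.9  4.7]
0.96 0.955 -0.017 0.0357 [ 1.2 -5.8  5. ]
1.02 1.015 0.014 0.0359 [ 0.2 -5.   6.1]
1.08 1.075 -0.09 0.0362 [ 1.9 -5.1  5.1]
1.14 1.135 -0.041 0.0357 [ 1.  -5.7  5. ]
1.2 1.195 -0.121 0.0358 [ 1.2 -5.   5.4]
1.26 1.255 -0.069 0.0359 [ 0.8 -5.3  5.6]
1.32 1.315 -0.108 0.0354 [ 1.2 -4.4  5.8]
1.38 1.375 -0.06 0.036 [ 1.  -4.3  5.4]
1.44 1.435 0.106 0.0358 [ 1.  -4.5  4.5]
1.5 1.494 0.528 0.0356 [-0.1 -3.8  6.5]
33.8667 [0.49322617 0.27118924 0.07729712]
```

The stop is met (moment 0.53 N m at 1.49 rad of tool turn, including the laser's yaw play). Release, retreat and inspect.

```bash
python3 - <<'E'
from place import *
from meas import rectify
manip.command_gripper(0.085); manip.hold(0.4)
p=manip.get_position(); manip.servo_line((p[0],p[1],0.16),rate=0.08)
manip.move_to((*CR,0.24),o); manip.hold(0.3)
c,T=wrist(); np.savez("end.npz",T=T,im=c["image"],k=[c["fx"],c["fy"],c["cx"],c["cy"]])
im,f=rectify("end",CR,0.044); 
s=manip.camera("side")["image"][190:290,270:400]
cv2.imwrite("pics/end.png",np.hstack([im[60:660,150:600],cv2.copyMakeBorder(cv2.resize(s,(350,269)),0,331,0,0,0)])[:,:,::-1])
for n,z in (("seat",.069),("end",.069)):
    i,f=rectify(n,CR,z,half=0.05); hs=cv2.cvtColor(i,cv2.COLOR_RGB2HSV)
    m=((hs[:,:,2]>150)&(hs[:,:,1]<60)).astype(np.uint8); 
    kk=CR+.02*ax
    for k in cv2.findContours(m,0,1)[0]:
        r=cv2.minAreaRect(k); w=f([r[0]])[0]
        if np.hypot(*(w-kk))<.017 and cv2.contourArea(k)>400:
            b=f(cv2.boxPoints(r)); e=max(b[1]-b[0],b[2]-b[1],key=np.linalg.norm); print(n,w,np.degrees(np.arctan2(e[1],e[0])))
print(manip.get_time(),manip.get_contact_force())
E
```

```text
seat [0.49544268 0.27703591] -111.4477313236378
end [0.49816692 0.26915285] -12.264771069081274
36.8167 [0.21624795 0.16067728 0.31289959]
```

View pics/end.png

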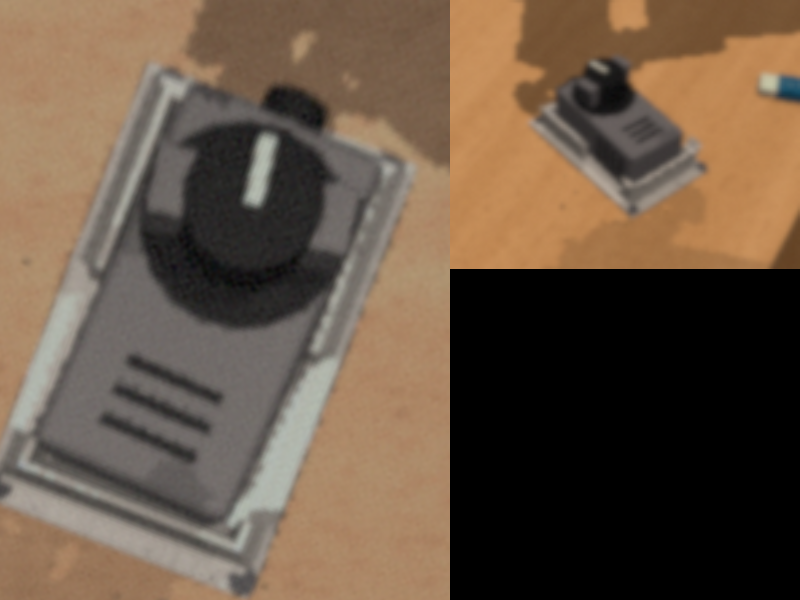

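The ridge has turned about 81° and both tabs stand out: columns 148 to 355 in the crop, about 48 mm across at tab height. The laser sits flat with its lens in the slot.

```bash
python3 -c "
from rig import manip
print(manip.sign_off())"
```

```text
the job is handed in; nothing more can be done
None
```

I handed the job in at about 37 s on the robot clock: the laser is seated in the cradle with its lens through the slot, the knob is turned about 1.35–1.4 rad clockwise to its stop, and both tabs are out (about 48 mm across in the last picture). The hand-in returned no verdict, and I didn't re-measure the bystanders.

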